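Sort the lithium cells by length and shut the case

ROBOT

A 6-joint arm with a two-finger parallel gripper is mounted at the origin on a cart in front of the work surface, level with it; the furniture and walls round the work are solid. World frame = base frame: x ahead of the robot, y to its left, z up, the work surface at z = 0. Lengths are in m, angles in rad, forces in N, time in s.
With the tool pointing down it reaches from about 0.325 to 1 m from the base axis. Payload 5.1 kg.
Tool frame: the origin (TCP) lies at the very end of the fingers, on their centre line; the grasp point (between the pads) lies 19 mm behind it; z points along the fingers, x is the direction in which the jaws open and shut, and the axes are right-handed (so a half turn about z gives the same grasp; the last joint's range is limited). The gripper opens to 85 mm and grips with 20 to 120 N. Pads are 22 mm wide; open, the fingers measure 114 mm over their backs; the gripper's body (76 mm by 85 mm) begins 54 mm behind the grasp point. The pads swing forward as they close: fully open they stand 13 mm farther back than shut.
Start: joints at [-1.378, 0.124, 1.65, -0, 1.367, -0.083], TCP at [0.177, -0.625, 0.231] pointing down, gripper open.
Joint ranges: [-2.61, 2.61], [-1.02, 2.33], [0.03, 2.71], [-1.35, 4.49], [0.32, 2.68], [-2.91, 2.91]. Speed limits (rad/s): [2.57, 2.57, 3.14, 3.14, 3.14, 3.14].

INTERFACE

Orientations are given as a rotation vector (axis times angle).
In Python, from workcell import robot gives the robot as it stands.
- The arm moves only by the tool arm_command, never from a script. Its argument "rows" is a list of rows, each a list of 3 entries, a list of its own where there are three numbers: the closure in counts, from 0 (fully open) to 255 (shut), then the shift along the world's x, y, z in mm, then the turn, a rotation vector about the world's x, y, z in degrees. A call has 1 to 20 rows; each row shifts and turns the commanded pose from where the row before left it; what a row does not reach is not made up. A row lasts 1/12 s, in which the tool goes at most 41.7 mm and 7.16 degrees, less where a joint would pass 70% of its speed; a pose out of reach is approached as far as the arm can. A call with a gripper value outside its range is refused whole. The fingers move at their own pace and stop on an object; "grip_force" is the grip in N (left out, the last holds). Time passes only in rows, so rows that do not move let the fingers close. It gives the time, the measured TCP pose, the force and the opening at its end, in the units of the state.
- robot.sense(): the state, without advancing time (a new reading comes with each control period).
- robot.grab_frame(name): name is "side" or "top"; returns (picture, depth): 420x560x3 uint8, red, green, blue; 420x560 float32, m along the optical axis (not along the pixel's ray), 0 where there is no reading.
- robot.calibration(name): a dict with "intrinsics" (3x3 intrinsics, pixels), "view" (4x4, takes a point from world to camera coordinates). Camera axes: x right, y down, z forward; pixel columns grow to the right and rows downward; lengths in m; the calibration is good to about 2 mm. A picture is of the moment at which its call begins. calibration takes no time and is no camera call.
- robot.finish_job(): hands the job in, once; it reports no verdict.
The state is a dict: "time": time; "joint_positions": joint angles; "qd": joint speeds; "joint_efforts": joint torques, N m; "tool_pos": TCP position; "tcp_rot": TCP orientation; "contact_force": force on the tool from outside, world axes, zero at the start; "torque": the same for the moment, N m; "gripper_width": finger opening in m.
Only numpy, scipy, OpenCV 4.12 (cv2) and the standard library are available. Lean on these libraries where they do the work, as an engineer would, in place of code of your own. Each camera call takes 0.05 s, during which the arm holds its last target.

TASK

Put the three loose teal lithium cells away in the open storage case, sorted by length: lay each one down in the empty cradle of the row made for its length, beside the cell of the same length already stored there, without dropping it. When all three lie properly in their cradles, swing the clear lid fully shut. Leave the stored cells and the other things on the bench where they are.

Things in the scene. Friction and masses are not known exactly. Their poses are not given: they have to be found in the camera images.
- cell_case: Cell storage case, fixed: dark tray 140 (x) x 170 (y) mm, walls 15 mm high; clear hinged lid, 37 mm high shut. Origin: centre of the underside; x toward the hinge (to the robot's right, give or take the yaw), y along the rows. Rows of two cradles at x = -46 mm (35 mm cells), -2 (50 mm), +42 (65 mm), cradle centres at y = +39 and -39 mm. In each row one cradle is full, one empty.
- case_lid (a joint): Clear lid, hinged along the case's right-hand (+x) side. 0 = shut on the rim, pi/2 = upright, grows as it opens; starts at 1.85 to 2.05 rad, leaning back (stop at 2.2). The hinge is stiff (0.09 N m): the lid stays where it is left; about 1 to 2 N at the free edge swings it. Shut, it clears bedded cells by 3 mm; a cell lying on a stop blocks it.
- lid_hinge (a point): Middle of the lid's hinge line: x = +72 mm, 15 mm up in the case's frame; the line runs along the case's y.
- lid_edge (a point): Middle of the outer (upper when shut) free edge of the lid, 142 mm from the hinge line along the lid and 22 mm over it; it moves with the lid. The lid's outer face is flat and plain, 140 x 170 mm, its walls 22 mm deep. A small dark latch flap, 34 mm wide (look only), hangs from the lid's free wall below this point.
- cell_short_center (a point): Centre of the loose short cell: teal cylinder 18 mm in diameter and 35 mm long, white band at its plus end, lying on the worktop with its axis level (centre 9 mm up), weight about 24 g. x runs along its axis, toward the plus end. All three are alike but for the length; either end may point either way in the cradle.
- cell_middle_center (a point): Centre of the loose middle cell: teal cylinder 18 mm in diameter and 50 mm long, white band at its plus end, lying on the worktop with its axis level (centre 9 mm up), weight about 35 g. x runs along its axis, toward the plus end. All three are alike but for the length; either end may point either way in the cradle.
- cell_long_center (a point): Centre of the loose long cell: teal cylinder 18 mm in diameter and 65 mm long, white band at its plus end, lying on the worktop with its axis level (centre 9 mm up), weight about 46 g. x runs along its axis, toward the plus end. All three are alike but for the length; either end may point either way in the cradle.
- cradle_short (a point): Empty cradle for the 35 mm cell (left-hand row, +y side of the case): where a bedded cell's centre lies, 22 mm above the worktop (underside 13, top 31 mm), axis along the case's y. Two round-topped rails 13 mm apart (tops 15 mm up) between two end stops (13 mm wide, 6 mm thick, round tops 20 mm up) that stand the cell's length plus 7 mm apart.
- cradle_middle (a point): Empty cradle for the 50 mm cell (middle row, -y side of the case): where a bedded cell's centre lies, 22 mm above the worktop (underside 13, top 31 mm), axis along the case's y. Two round-topped rails 13 mm apart (tops 15 mm up) between two end stops (13 mm wide, 6 mm thick, round tops 20 mm up) that stand the cell's length plus 7 mm apart.
- cradle_long (a point): Empty cradle for the 65 mm cell (right-hand row, +y side of the case): where a bedded cell's centre lies, 22 mm above the worktop (underside 13, top 31 mm), axis along the case's y. Two round-topped rails 13 mm apart (tops 15 mm up) between two end stops (13 mm wide, 6 mm thick, round tops 20 mm up) that stand the cell's length plus 7 mm apart.
- stored_short_center (a point): Centre of the 35 mm cell that already lies in the other cradle of its row; same teal cell, not to be disturbed.
- stored_middle_center (a point): Centre of the 50 mm cell that already lies in the other cradle of its row; same teal cell, not to be disturbed.
- stored_long_center (a point): Centre of the 65 mm cell that already lies in the other cradle of its row; same teal cell, not to be disturbed.
- aa_battery: AA battery, green and white, 14 x 50 x 14 mm, lying at the back; a bystander, not one of the teal cells. Origin: centre of its underside.
- flux_tin: Round amber flux tin, 45 mm wide, 22 mm high; bystander. Origin: centre of its underside.
- capacitor: Dark blue capacitor can standing upright, 22 mm wide, 34 mm high; bystander. Origin: centre of its underside.
- tweezers: Steel tweezers lying flat, 121 mm long, 8 mm high; bystander. Origin: centre of their underside.
Things that resemble listed ones, but are neither listed nor needed, are in the scene too. What is shaped like the part that bears cell_short_center but green or red is not meant. Leave any pink look-alike of the part that bears cell_middle_center alone.

How it is judged:
By the outcome, as a careful person would: the job done as asked, in the order asked, and still so for the second after the job is handed in, with the robot touching nothing.
It also fails if it takes over 72 s, if anything falls off the work surface, if the arm or the gripper's body presses on something with over 40 N, if the wrist force passes 120 N, or if a joint passes its speed limit or range.

## Working session

There is one attempt and no reset: what is moved stays moved. The work goes in short steps, Python scripts to look and compute and a tool call to move; the robot and the scene stay as the last step left them, time stands still between calls to the robot, and variables do not carry over. Pictures are saved under pics/ and viewed, and the job is handed in when it is done.

Besides the shell and the picture viewer there is one more tool, called after "Request:" in YAML: its name, and indented under it one key for each argument. arm_command: Moves the arm, as the interface text tells. Its arguments: {"type":"object","properties":{"rows":{"type":"array"},"grip_force":{"type":"number"}},"required":["rows"]}

```bash
mkdir -p pics; ls; python3 - <<'E'
from workcell import robot
import cv2,numpy as np
for n in("top","side"):
    p,d=robot.grab_frame(n); cv2.imwrite(f"pics/{n}0.png",cv2.cvtColor(p,cv2.COLOR_RGB2BGR)); np.save(f"pics/{n}0d.npy",d)
    c=robot.calibration(n); print(n,c["intrinsics"].round(1).tolist(),c["view"].round(3).tolist())
print(robot.sense())
E
```

```text
pics
top [[467.7, 0.0, 277.0], [0.0, 467.7, 208.4], [0.0, 0.0, 1.0]] [[0.077, -0.997, 0.005, 0.181], [-0.976, -0.076, -0.202, 0.545], [0.202, 0.011, -0.979, 0.886], [0.0, 0.0, 0.0, 1.0]]
side [[488.7, 0.0, 275.8], [0.0, 488.7, 213.6], [0.0, 0.0, 1.0]] [[0.968, -0.249, -0.012, -0.45], [-0.17, -0.626, -0.761, 0.257], [0.182, 0.739, -0.649, 0.862], [0.0, 0.0, 0.0, 1.0]]
{'time': 0.1, 'joint_positions': array([-1.37761267e+00,  1.24463197e-01,  1.65157218e+00, -2.71956734e-06,
        1.36750447e+00, -8.25792743e-02]), 'qd': array([ 0.0011241 , -0.00167654, -0.00250089,  0.00067575,  0.00106861,
        0.00100832]), 'joint_efforts': array([ 2.15464461e-04, -4.24933183e+01, -3.66652071e+01, -1.37213638e-04,
        3.96415169e-03, -5.91946844e-06]), 'tool_pos': array([ 0.17685766, -0.62488696,  0.23014032]), 'tcp_rot': array([-2.50465033e+00,  1.89424928e+00,  2.28087485e-03]), 'contact_force': array([-0.03706153, -0.31255966,  0.04272235]), 'torque': array([ 0.01208409,  0.000602  , -0.00696567]), 'gripper_width': 0.08531453668234332}
```

View pics/top0.png

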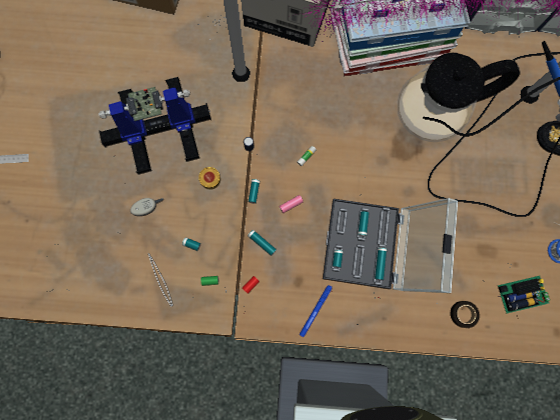

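View pics/side0.png

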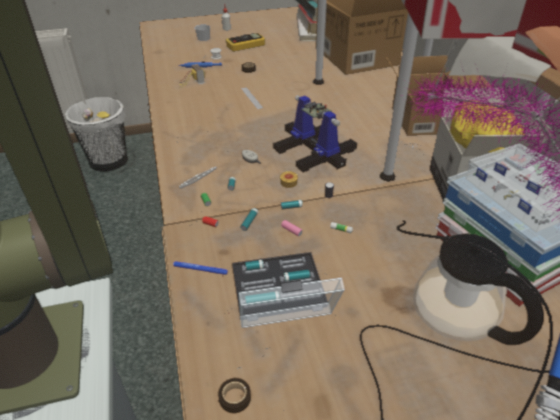

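```bash
python3 - <<'E'
import cv2
a=cv2.imread("pics/top0.png")
cv2.imwrite("pics/c1.png",cv2.resize(a[165:295,170:310],None,fx=5.5,fy=4.5*5.5/4.5*0.83,interpolation=cv2.INTER_CUBIC) if 0 else cv2.resize(a[170:300,170:310],None,fx=4.5,fy=4.5,interpolation=cv2.INTER_CUBIC))
cv2.imwrite("pics/c2.png",cv2.resize(a[190:300,315:465],None,fx=5,fy=5,interpolation=cv2.INTER_CUBIC))
E
```

```text
(no output)
```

View pics/c1.png

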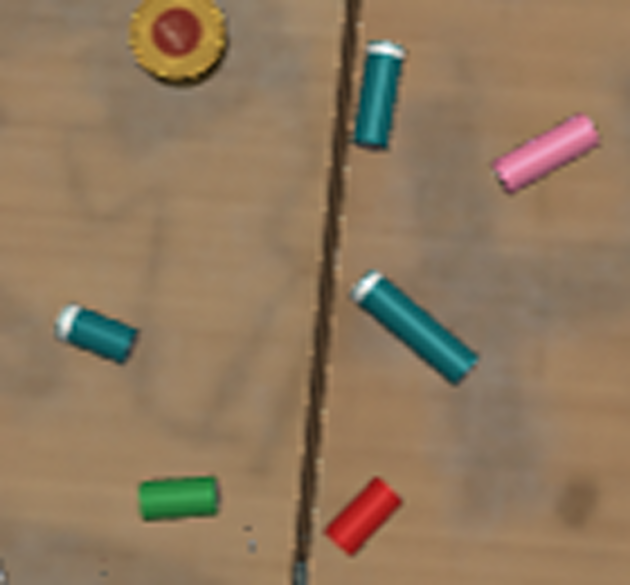

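View pics/c2.png

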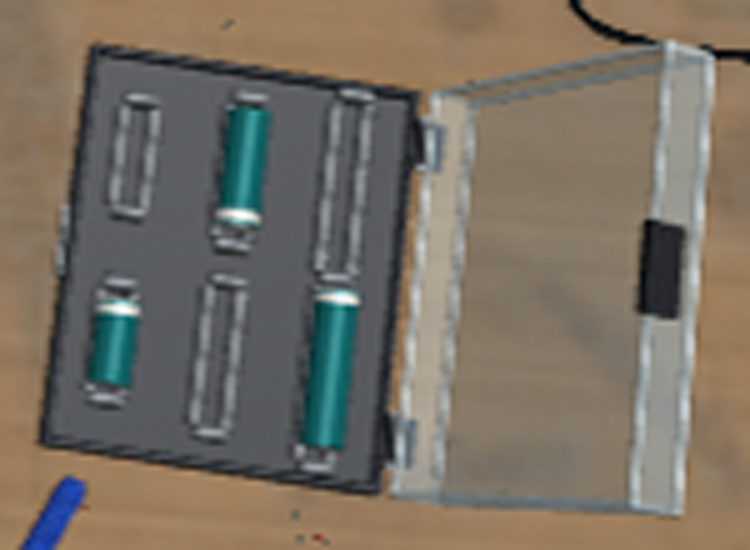

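```bash
cat > h.py <<'E'
import numpy as np,cv2
from workcell import robot
def ray(n,uv,z):
    c=robot.calibration(n);K=c["intrinsics"];V=c["view"];R=V[:3,:3];t=V[:3,3]
    o=-R.T@t; d=R.T@np.linalg.inv(K)@np.array([uv[0],uv[1],1.]); return o+d*(z-o[2])/d[2]
def proj(n,P):
    c=robot.calibration(n);K=c["intrinsics"];V=c["view"]
    q=np.atleast_2d(P)@V[:3,:3].T+V[:3,3]; p=q@K.T; return p[:,:2]/p[:,2:]
def crop(n,u0,v0,u1,v1,f,name):
    p,d=robot.grab_frame(n); a=cv2.cvtColor(p,cv2.COLOR_RGB2BGR)
    cv2.imwrite("pics/"+name+"_full.png",a)
    cv2.imwrite("pics/"+name+".png",cv2.resize(a[v0:v1,u0:u1],None,fx=f,fy=f,interpolation=cv2.INTER_CUBIC)); return p,d
E
python3 - <<'E'
from h import *
from scipy.optimize import least_squares
a=cv2.imread("pics/top0.png"); hsv=cv2.cvtColor(a,cv2.COLOR_BGR2HSV)
f=lambda x,s,o:((np.array(x)+.5)/s-.5)+np.array(o)
for n,L,e in(("long",65,[(366,281),(468,371)]),("mid",50,[(386,45),(371,148)]),("short",35,[(64,320),(131,345)])):
    P=[ray("top",f(q,4.5,(170,170)),.009) for q in e]; c=(P[0]+P[1])/2; d=P[0]-P[1]
    print(n,(c*1000).round(1),"len",np.linalg.norm(d)*1000,"dir deg",np.degrees(np.arctan2(d[1],d[0])))
    print(' side px',proj("side",c))
g=lambda x:f(x,5,(315,190))
obs=[((-70,85,15),(93,45)),((70,85,15),(420,93)),((70,-85,15),(380,494)),((-70,-85,15),(40,443)),
((-2,39,22),(240,165)),((-46,-39,22),(114,345)),((42,-39,22),(330,370)),
((-46,39,15),(134,155)),((-2,-39,15),(218,357)),((42,39,15),(345,184))]
def T(p,l):
    c,s=np.cos(p[2]),np.sin(p[2]); l=np.array(l)/1000.; return np.array([p[0]+c*l[0]-s*l[1],p[1]+s*l[0]+c*l[1],l[2]])
def res(p): return np.concatenate([proj("top",T(p,l))[0]-g(u) for l,u in obs])
r=least_squares(res,[.45,-.2,-1.6]); print(r.x,np.degrees(r.x[2])); print(r.fun.reshape(-1,2).round(2).tolist())
for l in((-46,39,22),(-2,-39,22),(42,39,22),(72,0,15)): print(l,(T(r.x,l)*1000).round(1), proj("side",T(r.x,l)))
for th in(1.85,1.95,2.05):
    # edge: along lid 142, over 22
    x=72-142*np.cos(th)+22*np.sin(th)*1; z=15+142*np.sin(th)+22*np.cos(th)
    for y in(-85,0,85): print(th,y,(T(r.x,(x,y,z))*1000).round(0),g and ((proj("top",T(r.x,(x,y,z)))[0]-[315,190])*5).round())
E
```

```text
long [465.1 248.5   9. ] len 63.25972051441245 dir deg 52.99708908922381
 side px [[248.96456087 220.14287588]]
mid [572.5 275.7   9. ] len 50.56321162311836 dir deg -3.068519039682556
 side px [[290.71682273 205.09986338]]
short [450.5 395.3   9. ] len 33.423758475813784 dir deg 74.1258902991108
 side px [[231.16712304 184.07954764]]
[ 0.47930189  0.04384909 -1.63942213] -93.93196905689031
[[-0.49, -0.58], [0.17, -0.69], [0.39, 0.22], [-0.02, 0.29], [0.39, 0.75], [0.02, -1.08], [-0.29, 0.22], [0.04, 0.29], [0.04, -0.02], [-0.25, 0.56]]
(-46, 39, 22) [521.4  87.1  22. ] [[291.72134789 260.49226595]]
(-2, -39, 22) [440.5  48.5  22. ] [[257.62057752 281.81068997]]
(42, 39, 22) [515.3  -0.7  22. ] [[301.15233625 292.84549287]]
(72, 0, 15) [474.4 -28.   15. ] [[284.33301128 310.46681861]]
1.85 -85 [385. -82. 145.] [647. 507.]
1.85 0 [470. -88. 145.] [665. 268.]
1.85 85 [555. -94. 145.] [681.  39.]
1.95 -85 [385. -95. 139.] [676. 512.]
1.95 0 [ 469. -101.  139.] [693. 276.]
1.95 85 [ 554. -107.  139.] [709.  48.]
2.05 -85 [ 384. -107.  131.] [702. 518.]
2.05 0 [ 469. -113.  131.] [718. 283.]
2.05 85 [ 553. -119.  131.] [733.  57.]
```

Request:
arm_command:
  rows:
    - [0,[20,22,0],[0,0,0]]
    - [0,[20,22,0],[0,0,0]]
    - [0,[20,22,0],[0,0,0]]
    - [0,[20,22,0],[0,0,0]]
    - [0,[20,22,0],[0,0,0]]
    - [0,[20,22,0],[0,0,0]]
    - [0,[20,22,0],[0,0,0]]
    - [0,[20,22,0],[0,0,0]]
    - [0,[20,22,0],[0,0,0]]
    - [0,[20,22,0],[0,0,0]]
    - [0,[20,22,0],[0,0,0]]
    - [0,[20,22,0],[0,0,0]]
    - [0,[20,22,0],[0,0,0]]
    - [0,[20,22,0],[0,0,0]]
    - [0,[20,22,0],[0,0,0]]
  grip_force: 30

```text
time: 1.35
tool_pos: [0.4775, -0.294, 0.2308]
tcp_rot: [2.506, -1.895, -0.001]
contact_force: [0.1, -0.7, 0.0]
gripper_width: 0.0856
```

Request:
arm_command:
  rows:
    - [120,[0,30,0],[0,0,2]]
    - [120,[0,30,0],[0,0,2]]
    - [120,[0,30,0],[0,0,2]]
    - [120,[0,30,0],[0,0,2]]
    - [120,[0,30,0],[0,0,2]]
    - [120,[0,30,0],[0,0,2]]
    - [120,[0,30,0],[0,0,2]]
    - [120,[0,30,0],[0,0,2]]
    - [120,[0,30,0],[0,0,2]]
    - [120,[0,30,0],[0,0,2]]
    - [120,[0,30,0],[0,0,2]]
    - [120,[0,30,0],[0,0,2]]
    - [120,[0,30,0],[0,0,2]]
    - [120,[0,30,0],[0,0,2]]
    - [120,[0,30,0],[0,0,2]]
    - [120,[0,30,0],[0,0,2]]
    - [120,[0,30,0],[0,0,2]]
    - [120,[0,30,0],[0,0,3.2]]
    - [120,[0,0,0],[0,0,0]]
    - [120,[0,0,0],[0,0,0]]

```text
time: 3.02
tool_pos: [0.4764, 0.2456, 0.2306]
tcp_rot: [2.979, -0.993, -0.001]
contact_force: [-0.1, 0.3, -0.3]
gripper_width: 0.0451
```

Request:
arm_command:
  rows:
    - [120,[-4,1,-20],[0,0,0]]
    - [120,[-4,1,-25],[0,0,0]]
    - [120,[-3.4,0.9,-25],[0,0,0]]
    - [120,[0,0,-25],[0,0,0]]
    - [120,[0,0,-25],[0,0,0]]
    - [120,[0,0,-25],[0,0,0]]
    - [120,[0,0,-25],[0,0,0]]
    - [120,[0,0,-20],[0,0,0]]
    - [120,[0,0,0],[0,0,0]]

```text
time: 3.77
tool_pos: [0.462, 0.2447, 0.0363]
tcp_rot: [2.972, -0.998, -0.011]
contact_force: [-0.7, 0.5, 0.4]
gripper_width: 0.0447
```

```bash
python3 - <<'E'
from h import *
crop("top",200,170,340,290,5,"t1"); crop("side",180,130,340,260,5,"s1")
print(proj("top",robot.sense()["tool_pos"]),proj("side",robot.sense()["tool_pos"]),robot.sense()["tool_pos"])
E
```

```text
[[262.90085558 239.95617291]] [[248.5419741  210.12065179]] [0.46516761 0.24635596 0.04088155]
```

View pics/t1.png

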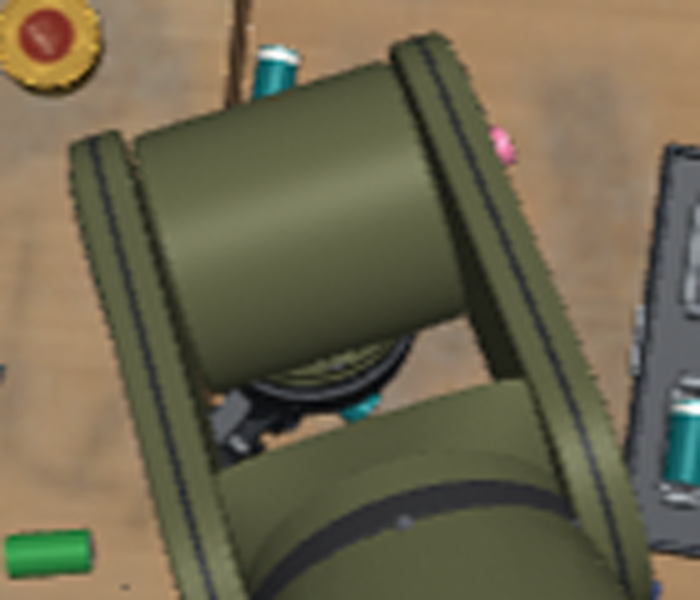

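View pics/s1.png

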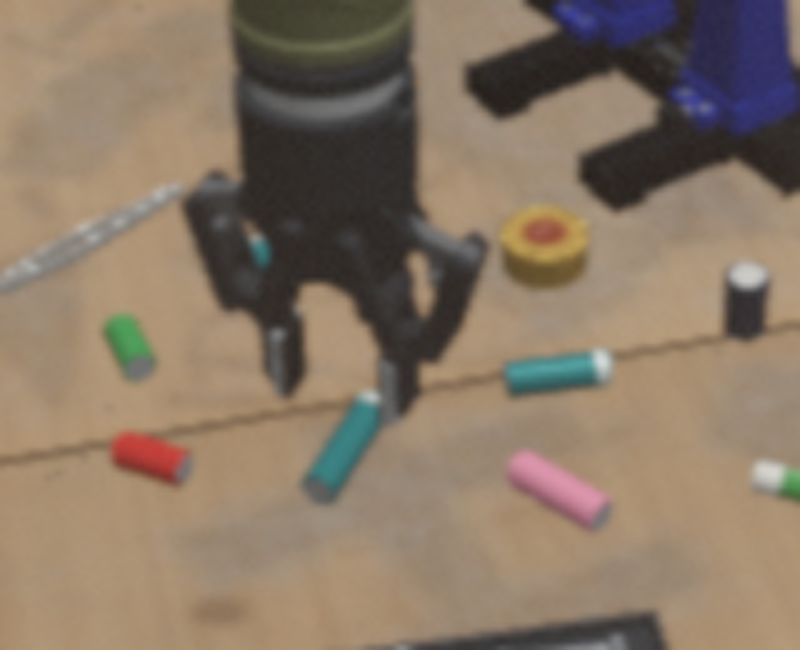

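Request:
arm_command:
  rows:
    - [120,[0,2,-10],[0,0,0]]
    - [120,[0,0,-10],[0,0,0]]
    - [120,[0,0,-9],[0,0,0]]
    - [120,[0,0,-6],[0,0,0]]
    - [120,[0,0,-3.4],[0,0,0]]
    - [120,[0,0,0],[0,0,0]]
    - [120,[0,0,0],[0,0,0]]
    - [150,[0,0,0],[0,0,0]]
    - [180,[0,0,0],[0,0,0]]
    - [200,[0,0,0],[0,0,0]]
    - [220,[0,0,0],[0,0,0]]
    - [240,[0,0,0],[0,0,0]]
    - [240,[0,0,0],[0,0,0]]
    - [240,[0,0,0],[0,0,0]]
    - [240,[0,0,0],[0,0,0]]
    - [240,[0,0,0],[0,0,0]]

```text
time: 5.2
tool_pos: [0.466, 0.2496, 0.0035]
tcp_rot: [-2.979, 0.997, -0.001]
contact_force: [-0.6, -0.2, 5.7]
gripper_width: 0.0165
```

Request:
arm_command:
  rows:
    - [240,[0,0,4],[0,0,0]]
    - [240,[0,0,8],[0,0,0]]
    - [240,[0,0,12],[0,0,0]]
    - [240,[0,0,16],[0,0,0]]
    - [240,[0,0,20],[0,0,0]]
    - [240,[0,0,20],[0,0,0]]
    - [240,[0,0,10],[0,0,0]]
    - [240,[0,0,0],[0,0,0]]
    - [240,[0,0,0],[0,0,0]]

```text
time: 5.95
tool_pos: [0.4659, 0.2496, 0.0936]
tcp_rot: [-2.978, 0.996, -0.002]
contact_force: [1.0, 0.1, -1.0]
gripper_width: 0.0166
```

```bash
python3 - <<'E'
from h import *
crop("side",180,100,320,230,5,"s2")
print(proj("side",robot.sense()["tool_pos"]),robot.sense()["tool_pos"])
E
```

```text
[[247.10063742 191.32147972]] [0.46509782 0.2492624  0.09237053]
```

View pics/s2.png

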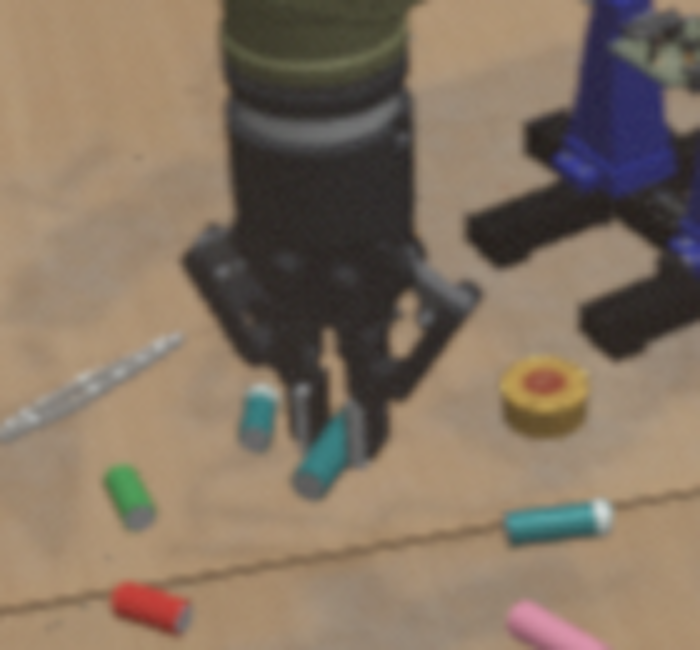

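```bash
python3 - <<'E'
from h import *
from scipy.optimize import least_squares
t=np.array([.4651,.2493,.0924]); d=np.array([np.cos(np.radians(53)),np.sin(np.radians(53)),0])
px=(np.array([312,485])+.5)/5-.5+[180,100]
r=least_squares(lambda q: proj("side",t-d*(.0325+q[0])+[0,0,q[1]])[0]-px,[0,.006]);print(r.x)
# knuckle: horizontal half-width along jaw & height
j=np.array([np.cos(np.radians(-37)),np.sin(np.radians(-37)),0])
for c in((478,292),(186,258)):
    px=(np.array(c)+.5)/5-.5+[180,100]
    r=least_squares(lambda q: proj("side",t+j*q[0]+[0,0,q[1]])[0]-px,[0,.06]);print(r.x)
E
```

```text
[-0.00716452  0.0038704 ]
[0.06821136 0.10432719]
[-0.06585488  0.08838745]
```

Request:
arm_command:
  rows:
    - [240,[4,-20,3],[0,0,-5]]
    - [240,[4,-20,3],[0,0,-5]]
    - [240,[4,-20,3],[0,0,-5]]
    - [240,[4,-20,3],[0,0,-5]]
    - [240,[4,-20,3],[0,0,-5]]
    - [240,[4,-20,3],[0,0,-5]]
    - [240,[4,-20,0],[0,0,-5]]
    - [240,[4,-20,0],[0,0,-5]]
    - [240,[4,-20,0],[0,0,-5]]
    - [240,[4,-20,0],[0,0,-5]]
    - [240,[4,-20,0],[0,0,-5]]
    - [240,[4,-20,0],[0,0,-2]]
    - [240,[2,-10,0],[0,0,0]]
    - [240,[0,0,0],[0,0,0]]
    - [240,[0,0,0],[0,0,0]]
    - [240,[0,0,0],[0,0,0]]

```text
time: 7.33
tool_pos: [0.515, 0.0002, 0.1102]
tcp_rot: [2.143, -2.296, -0.002]
contact_force: [-0.5, 0.5, -0.5]
gripper_width: 0.0169
```

```bash
python3 - <<'E'
from h import *
crop("side",220,180,360,310,5,"s3"); crop("top",300,150,440,290,4.2,"t3")
s=robot.sense()
print(proj("side",s["tool_pos"]),proj("top",s["tool_pos"]),s["tool_pos"],s["tcp_rot"])
E
```

```text
[[301.9852653  260.28703744]] [[394.27465142 218.67582058]] [5.15253169e-01 4.10903468e-04 1.10614081e-01] [ 2.14419065e+00 -2.29584654e+00 -9.44673249e-04]
```

View pics/s3.png

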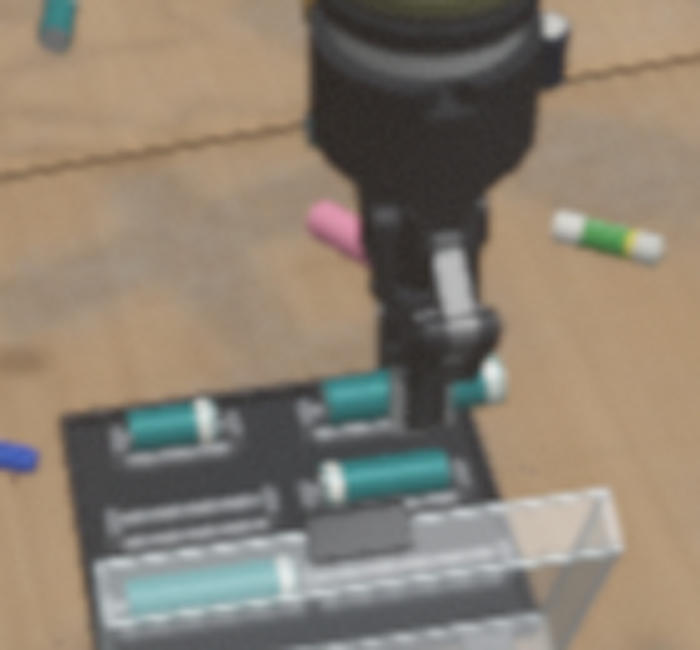

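View pics/t3.png

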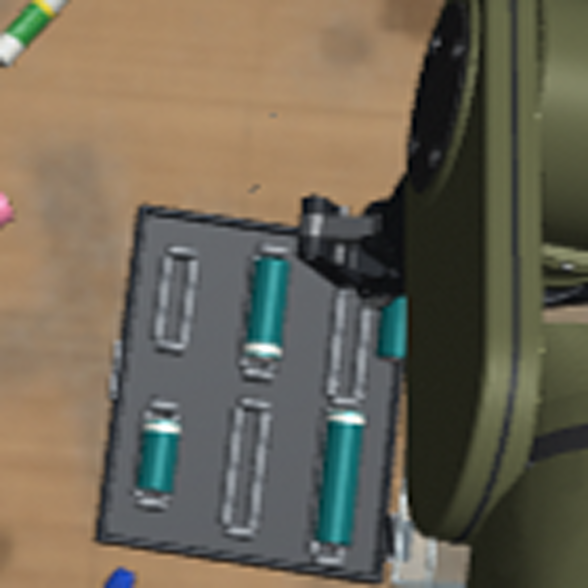

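```bash
python3 - <<'E'
from h import *
from scipy.optimize import least_squares
t=np.array([.5151,.0003,.1104]); a=np.radians(-3.93); d=np.array([np.cos(a),np.sin(a),0])
g=lambda c:(np.array(c)+.5)/5-.5+[220,180]
A,B=g((323,401)),g((506,380))
# unknown: along s, height z0, tilt
def f(q,full=False):
    c=t+d*q[0]+[0,0,q[1]]; e=d*np.cos(q[2])+np.array([0,0,np.sin(q[2])])
    return np.concatenate([proj("side",c-e*.0325)[0]-A,proj("side",c+e*.0325)[0]-B])
r=least_squares(f,[0,.006,0]);print(r.x,np.degrees(r.x[2]),r.fun)
u=(np.array([393.5,357])+.5)/4.2-.5+[300,150]
print(ray("top",u,.1104+.005)-t)
E
```

```text
[ 0.00107111  0.00691148 -0.02804266] -1.606726020206862 [ 0.69885194  0.02729247 -0.72017159 -0.07506222]
[-0.03114596  0.00227753  0.005     ]
```

Request:
arm_command:
  rows:
    - [240,[-1,-1.4,-6],[-2,0.14,0]]
    - [240,[0,0,-12],[-2,0.14,0]]
    - [240,[0,0,-15],[-2,0.13,0]]
    - [240,[0,0,-15],[0,0,0]]
    - [240,[0,0,-14],[0,0,0]]
    - [240,[0,0,-10],[0,0,0]]
    - [240,[0,0,0],[0,0,0]]
    - [240,[0,0,0],[0,0,0]]

```text
time: 8.1
tool_pos: [0.5142, -0.0015, 0.0385]
tcp_rot: [2.089, -2.239, 0.109]
contact_force: [0.4, -0.1, -0.7]
gripper_width: 0.0166
```

```bash
python3 - <<'E'
from h import *
crop("side",220,180,360,310,5,"s4")
s=robot.sense()
print(s["tool_pos"],s["tcp_rot"],s["contact_force"])
E
```

```text
[ 0.51491617 -0.00169708  0.03939155] [ 2.08980002 -2.23986534  0.11061458] [-0.49928251 -0.22635549 -0.85748889]
```

View pics/s4.png

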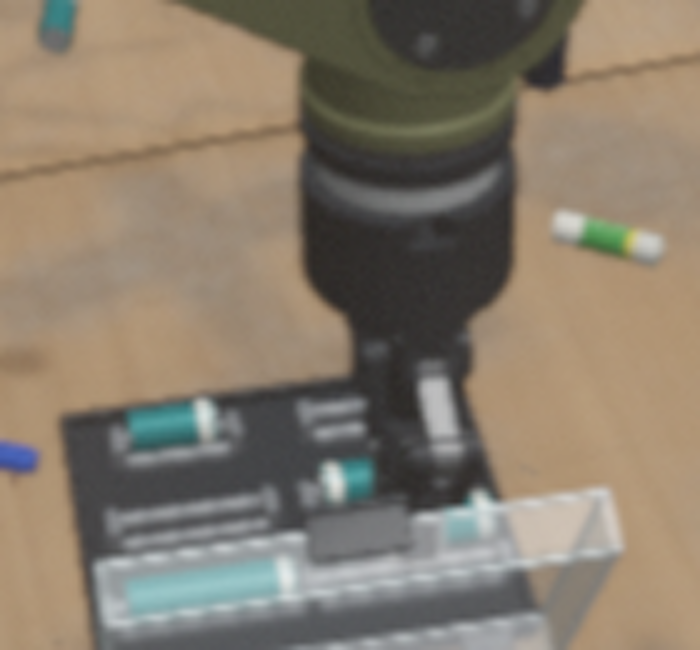

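Request:
arm_command:
  rows:
    - [240,[0,0,-5],[0,0,0]]
    - [240,[0,0,-5],[0,0,0]]
    - [240,[0,0,-4],[0,0,0]]
    - [240,[0,0,-3],[0,0,0]]
    - [240,[0,0,-2],[0,0,0]]
    - [240,[0,0,-1],[0,0,0]]
    - [240,[0,0,-1],[0,0,0]]
    - [240,[0,0,0],[0,0,0]]
    - [240,[0,0,0],[0,0,0]]

```text
time: 8.9
tool_pos: [0.5147, -0.0019, 0.018]
tcp_rot: [2.089, -2.24, 0.11]
contact_force: [0.8, -0.5, 0.1]
gripper_width: 0.0166
```

Request:
arm_command:
  rows:
    - [240,[0,0,-0.7],[0,0,0]]
    - [240,[0,0,-0.7],[0,0,0]]
    - [240,[0,0,0],[0,0,0]]
    - [240,[0,0,0],[0,0,0]]

```text
time: 9.23
tool_pos: [0.5149, -0.0019, 0.0171]
tcp_rot: [2.089, -2.24, 0.11]
contact_force: [-0.1, -0.2, 4.5]
gripper_width: 0.0165
```

Request:
arm_command:
  rows:
    - [200,[0,0,0],[0,0,0]]
    - [194,[0,0,0],[0,0,0]]
    - [188,[0,0,0],[0,0,0]]
    - [182,[0,0,0],[0,0,0]]
    - [176,[0,0,0],[0,0,0]]
    - [176,[0,0,0],[0,0,0]]
    - [176,[0,0,0],[0,0,0]]
    - [176,[0,0,0],[0,0,0]]

```text
time: 9.9
tool_pos: [0.5146, -0.0019, 0.0165]
tcp_rot: [2.089, -2.24, 0.11]
contact_force: [0.1, 0.1, 0.2]
gripper_width: 0.0263
```

```bash
python3 - <<'E'
from h import *
crop("side",220,180,360,310,5,"s5")
E
```

```text
(no output)
```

View pics/s5.png

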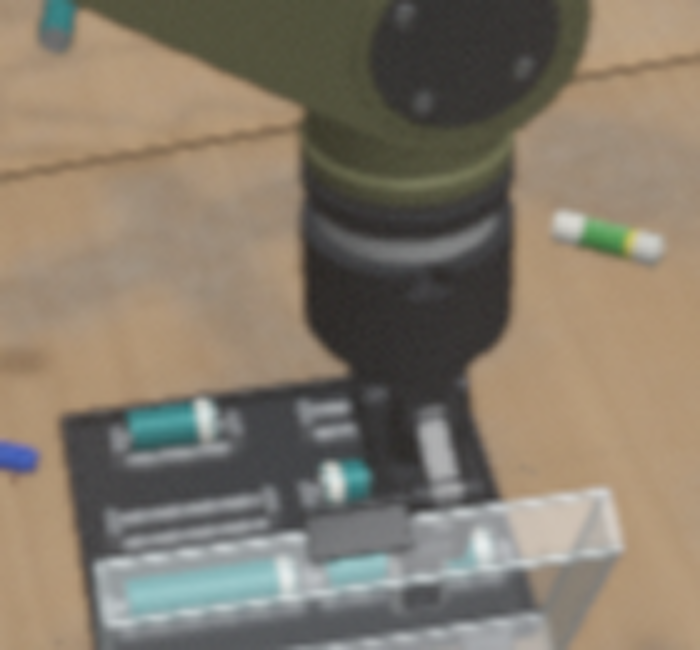

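Request:
arm_command:
  rows:
    - [176,[0,0,3],[0,0,0]]
    - [176,[0,0.5,6],[0,0,0]]
    - [176,[0,1,10],[0,0,0]]
    - [176,[0,1,15],[0,0,0]]
    - [176,[0,0,20],[0,0,0]]
    - [176,[0,0,25],[0,0,0]]
    - [150,[2,10,25],[3,-0.2,0]]
    - [130,[3,15,15],[3,-0.2,0]]
    - [120,[4,20,0],[0,0,0.4]]
    - [120,[4,20,0],[0,0,0.4]]
    - [120,[5,25,0],[0,0,0]]
    - [120,[5,25,0],[0,0,0]]
    - [120,[5,25,0],[0,0,0]]
    - [120,[5,25,0],[0,0,0]]
    - [120,[5,25,0],[0,0,0]]
    - [120,[5,25,0],[0,0,0]]
    - [120,[5,25,0],[0,0,0]]
    - [120,[5,20,0],[0,0,0]]
    - [120,[0,0,0],[0,0,0]]
    - [120,[0,0,0],[0,0,0]]

```text
time: 11.62
tool_pos: [0.5677, 0.2615, 0.1365]
tcp_rot: [-2.16, 2.28, -0.001]
contact_force: [-0.5, -0.2, -0.5]
gripper_width: 0.0453
```

```bash
python3 - <<'E'
from h import *
crop("top",315,190,465,300,5,"t6"); crop("side",220,180,360,310,5,"s6")
s=robot.sense();print(s["tool_pos"],s["tcp_rot"])
E
```

```text
[0.56747683 0.26012527 0.13602877] [ 2.15854384e+00 -2.28248226e+00  3.46779923e-04]
```

View pics/t6.png

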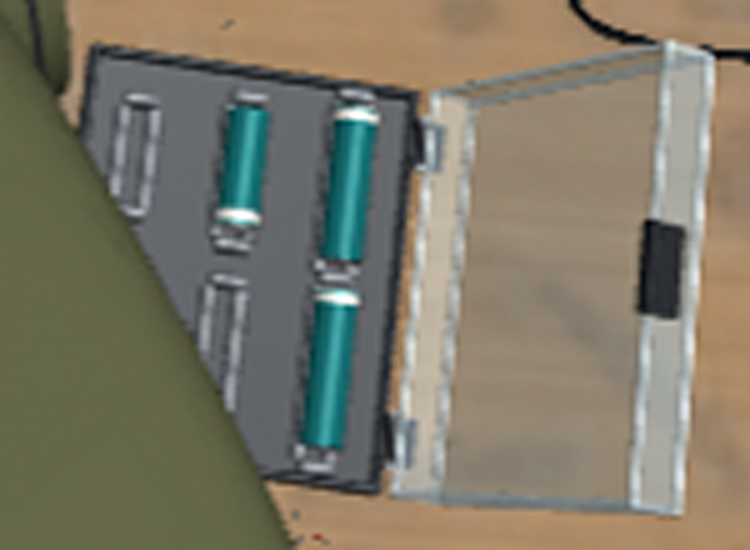

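View pics/s6.png

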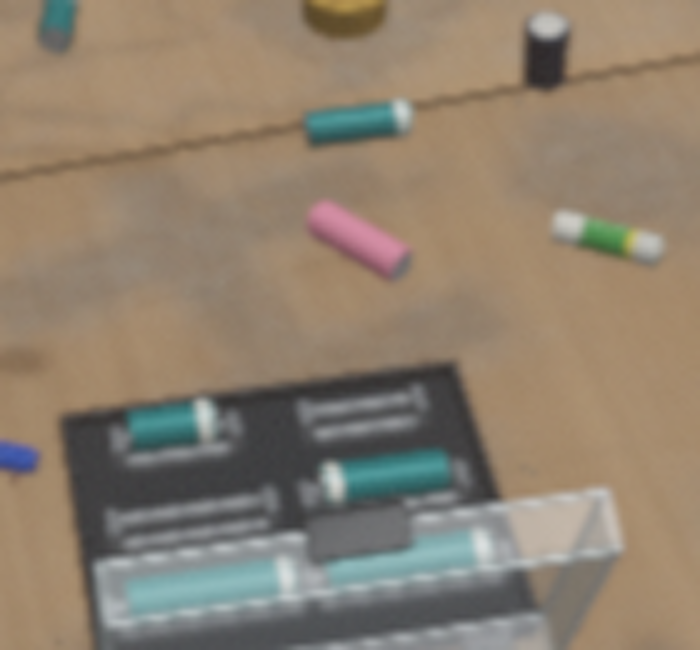

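Request:
arm_command:
  rows:
    - [120,[2.5,8,-15],[0,0,0]]
    - [120,[2.5,7.6,-25],[0,0,0]]
    - [120,[0,0,-25],[0,0,0]]
    - [120,[0,0,-25],[0,0,0]]
    - [120,[0,0,-15],[0,0,0]]
    - [120,[0,0,-10],[0,0,0]]
    - [120,[0,0,-7],[0,0,0]]
    - [120,[0,0,-6],[0,0,0]]
    - [120,[0,0,-4],[0,0,0]]
    - [120,[0,0,0],[0,0,0]]
    - [120,[0,0,0],[0,0,0]]

```text
time: 12.63
tool_pos: [0.5732, 0.2764, 0.0043]
tcp_rot: [-2.158, 2.282, -0.001]
contact_force: [0.7, -0.5, 0.2]
gripper_width: 0.0457
```

```bash
python3 - <<'E'
from h import *
crop("side",220,110,360,240,5,"s7")
s=robot.sense();print(s["tool_pos"],s["tcp_rot"],s["contact_force"])
E
```

```text
[0.57328052 0.27648224 0.00453221] [-2.15770023e+00  2.28142097e+00 -7.91653687e-04] [-0.74718168  0.27775245 -0.03126141]
```

View pics/s7.png

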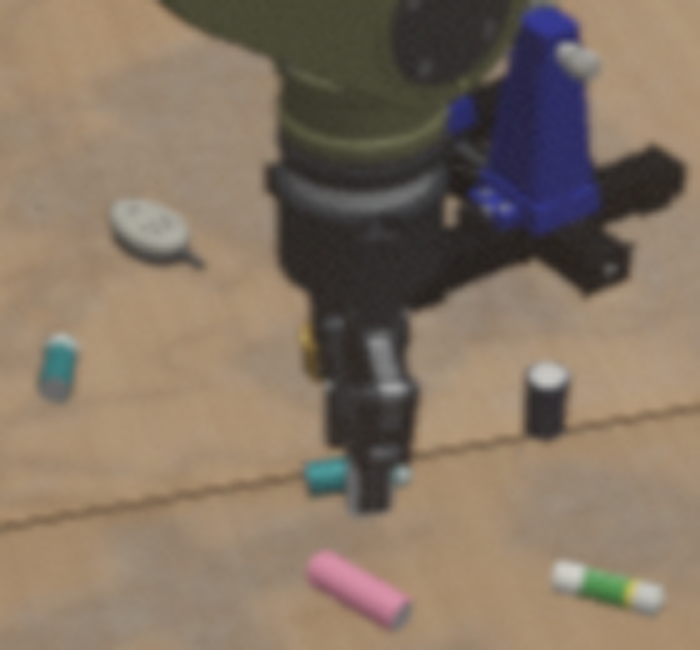

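Request:
arm_command:
  rows:
    - [150,[0,0,0],[0,0,0]]
    - [180,[0,0,0],[0,0,0]]
    - [200,[0,0,0],[0,0,0]]
    - [220,[0,0,0],[0,0,0]]
    - [240,[0,0,0],[0,0,0]]
    - [240,[0,0,0],[0,0,0]]
    - [240,[0,0,0],[0,0,0]]
    - [240,[0,0,0],[0,0,0]]
    - [240,[0,0,4],[0,0,0]]
    - [240,[0,0,10],[0,0,0]]
    - [240,[0,0,16],[0,0,0]]
    - [240,[0,0,20],[0,0,0]]
    - [240,[0,0,20],[0,0,0]]
    - [240,[0,0,15],[0,0,0]]
    - [240,[0,0,0],[0,0,0]]

```text
time: 13.93
tool_pos: [0.5751, 0.2771, 0.0932]
tcp_rot: [-2.154, 2.278, -0.004]
contact_force: [0.7, 0.2, 0.2]
gripper_width: 0.0168
```

Request:
arm_command:
  rows:
    - [240,[-7,-12,4],[0,0,-0.7]]
    - [240,[-11,-19,3],[0,0,0]]
    - [240,[-11,-19,0],[0,0,0]]
    - [240,[-11,-19,0],[0,0,0]]
    - [240,[-11,-19,0],[0,0,0]]
    - [240,[-11,-19,0],[0,0,0]]
    - [240,[-11,-19,0],[0,0,0]]
    - [240,[-11,-19,0],[0,0,0]]
    - [240,[-11,-19,0],[0,0,0]]
    - [240,[-11,-19,0],[0,0,0]]
    - [240,[-11,-19,0],[0,0,0]]
    - [240,[-11,-19,0],[0,0,0]]
    - [240,[-5,-7.5,0],[0,0,0]]
    - [240,[0,0,0],[0,0,0]]
    - [240,[0,0,0],[0,0,0]]
    - [240,[0,0,0],[0,0,0]]

```text
time: 15.27
tool_pos: [0.44, 0.0482, 0.0955]
tcp_rot: [-2.145, 2.295, 0.0]
contact_force: [0.2, 0.2, -0.8]
gripper_width: 0.0166
```

```bash
python3 - <<'E'
from h import *
crop("side",190,180,330,310,5,"s8")
s=robot.sense();print(s["tool_pos"],s["tcp_rot"],(proj("side",s["tool_pos"])-[190,180])*5)
E
```

```text
[0.44007943 0.04830142 0.09556567] [-2.14526781e+00  2.29475237e+00  2.23519838e-04] [[329.9433424  378.17737204]]
```

View pics/s8.png

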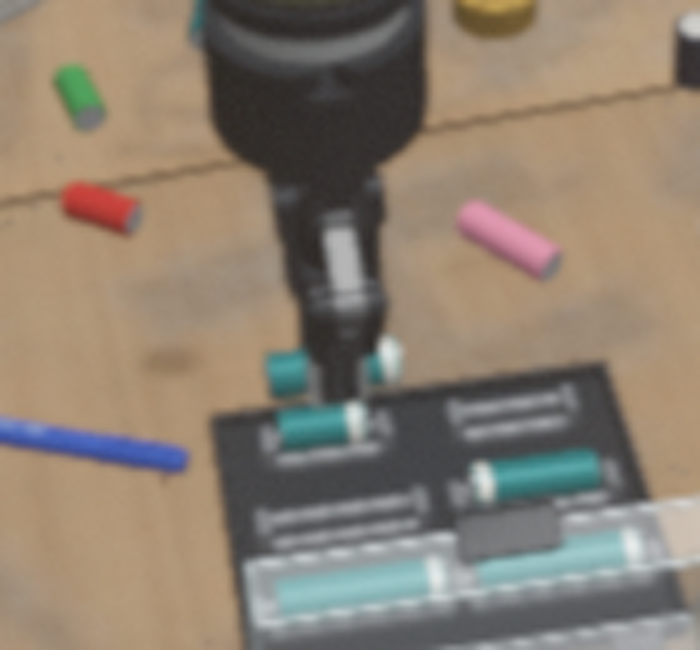

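```bash
cat >> h.py <<'E'
def fitcell(t,L,A,B,o,s=5,n="side"):
    from scipy.optimize import least_squares
    a=np.radians(-3.93); d=np.array([np.cos(a),np.sin(a),0]); t=np.array(t)
    g=lambda c:(np.array(c)+.5)/s-.5+o
    A,B=g(A),g(B)
    def f(q):
        c=t+d*q[0]+[0,0,q[1]]; e=d*np.cos(q[2])+np.array([0,0,np.sin(q[2])])
        return np.concatenate([proj(n,c-e*L/2)[0]-A,proj(n,c+e*L/2)[0]-B])
    r=least_squares(f,[0,.006,0]);print("along,height mm",(r.x[:2]*1000).round(1),"tilt deg",np.degrees(r.x[2]).round(1),r.fun.round(2))
E
python3 -c "
from h import *
fitcell([.44008,.0483,.09557],.05,(267,375),(403,356),[190,180])"
```

```text
along,height mm [1.5 7.5] tilt deg 0.2 [ 0.35 -0.03 -0.36  0.01]
```

Request:
arm_command:
  rows:
    - [240,[-0.9,0.2,-8],[0,0,0]]
    - [240,[0,0,-14],[0,0,0]]
    - [240,[0,0,-16],[0,0,0]]
    - [240,[0,0,-14],[0,0,0]]
    - [240,[0,0,-10],[0,0,0]]
    - [240,[0,0,-6],[0,0,0]]
    - [240,[0,0,-4],[0,0,0]]
    - [240,[0,0,-2.5],[0,0,0]]
    - [240,[0,0,-1.5],[0,0,0]]
    - [240,[0,0,0],[0,0,0]]
    - [240,[0,0,0],[0,0,0]]

```text
time: 16.23
tool_pos: [0.4392, 0.0479, 0.0201]
tcp_rot: [-2.144, 2.295, -0.001]
contact_force: [0.2, 0.1, -0.2]
gripper_width: 0.0173
```

Request:
arm_command:
  rows:
    - [240,[0,0,-0.7],[0,0,0]]
    - [240,[0,0,-0.7],[0,0,0]]
    - [240,[0,0,0],[0,0,0]]
    - [240,[0,0,0],[0,0,0]]

```text
time: 16.57
tool_pos: [0.4388, 0.0479, 0.0183]
tcp_rot: [-2.145, 2.296, -0.0]
contact_force: [-0.1, 0.8, -0.6]
gripper_width: 0.0165
```

Request:
arm_command:
  rows:
    - [240,[0,0,-0.7],[0,0,0]]
    - [240,[0,0,-0.7],[0,0,0]]
    - [240,[0,0,0],[0,0,0]]
    - [240,[0,0,0],[0,0,0]]

```text
time: 16.9
tool_pos: [0.439, 0.048, 0.0178]
tcp_rot: [2.144, -2.296, -0.001]
contact_force: [-3.9, 0.6, 7.2]
gripper_width: 0.0165
```

```bash
python3 - <<'E'
from h import *
crop("side",220,220,320,310,7,"s9"); crop("top",315,190,465,300,5,"t9")
s=robot.sense();print(s["tool_pos"],s["contact_force"],s["torque"])
E
```

```text
[0.43900503 0.04796843 0.01784103] [-4.31736987  0.20054207  8.47367798] [0.01001969 0.67634573 0.02080807]
```

View pics/s9.png

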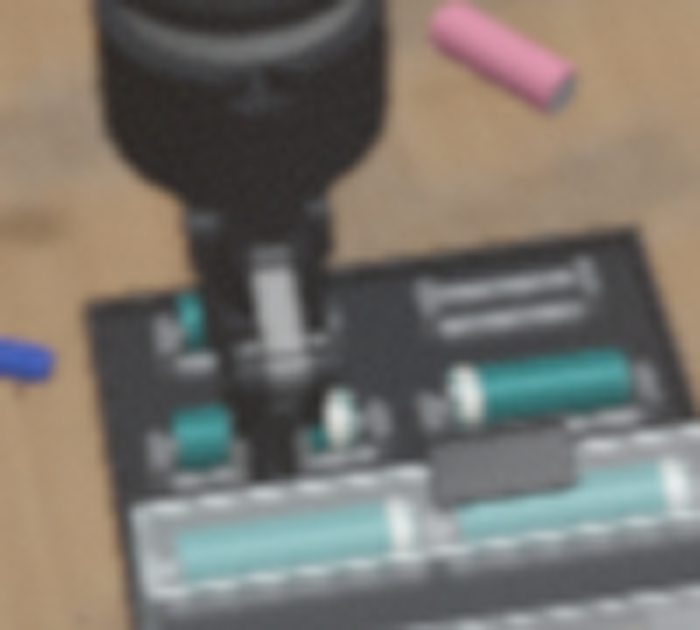

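View pics/t9.png

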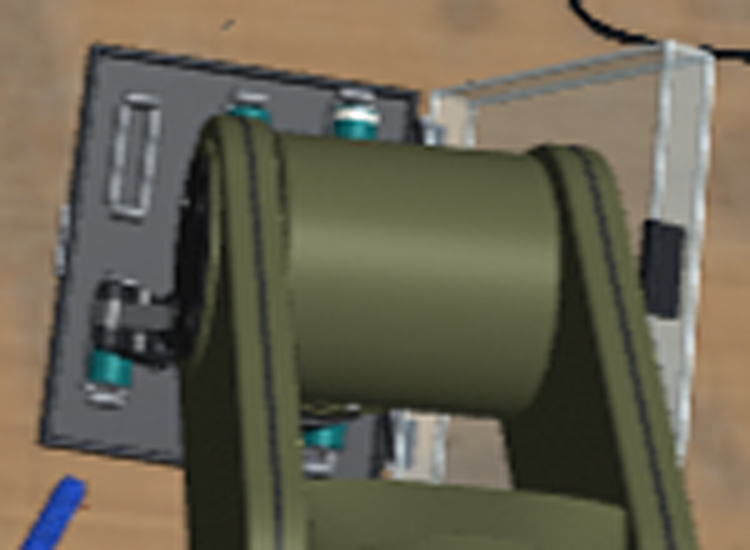

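Request:
arm_command:
  rows:
    - [206,[0,0,0.5],[0,0,0]]
    - [200,[0,0,0],[0,0,0]]
    - [195,[0,0,0],[0,0,0]]
    - [190,[0,0,0],[0,0,0]]
    - [184,[0,0,0],[0,0,0]]
    - [176,[0,0,0],[0,0,0]]
    - [170,[0,0,0],[0,0,0]]
    - [170,[0,0,0],[0,0,0]]
    - [170,[0,0,0],[0,0,0]]
    - [170,[0,0,4],[0,0,0]]
    - [170,[0,0,8],[0,0,0]]
    - [170,[0,0,15],[0,0,0]]
    - [170,[0,0,20],[0,0,0]]
    - [150,[0,0,25],[0,0,0]]
    - [120,[0,0,25],[0,0,0]]
    - [120,[0,0,10],[0,0,0]]

```text
time: 18.33
tool_pos: [0.4409, 0.0479, 0.1288]
tcp_rot: [-2.141, 2.292, -0.007]
contact_force: [1.7, -0.5, 0.1]
gripper_width: 0.045
```

Request:
arm_command:
  rows:
    - [120,[0,20,0],[0,0,5]]
    - [120,[1,25,0],[0,0,5]]
    - [120,[1,25,0],[0,0,5]]
    - [120,[1,25,0],[0,0,5]]
    - [120,[1,25,0],[0,0,5]]
    - [120,[1,25,0],[0,0,5]]
    - [120,[1,25,0],[0,0,5]]
    - [120,[1,25,0],[0,0,5]]
    - [120,[1,25,0],[0,0,5]]
    - [120,[1,25,0],[0,0,5]]
    - [120,[1,25,0],[0,0,5]]
    - [120,[1,25,0],[0,0,5]]
    - [120,[1,25,0],[0,0,6]]
    - [120,[0,25,0],[0,0,6]]
    - [120,[0,2,0],[0,0,6]]
    - [120,[0,0,0],[0,0,0]]
    - [120,[0,0,0],[0,0,0]]

```text
time: 19.75
tool_pos: [0.4503, 0.3948, 0.1238]
tcp_rot: [3.11, -0.438, -0.001]
contact_force: [0.8, 0.1, 1.2]
gripper_width: 0.0449
```

```bash
python3 - <<'E'
from h import *
crop("top",315,190,465,300,5,"t10"); crop("side",190,180,330,310,5,"s10")
s=robot.sense();print(s["tool_pos"],s["tcp_rot"],np.degrees(2*np.arctan2(s["tcp_rot"][1],s["tcp_rot"][0])))
E
```

```text
[0.45050432 0.39418812 0.12389113] [ 3.11007086e+00 -4.38255002e-01 -7.32300815e-04] -16.042020650551667
```

View pics/t10.png

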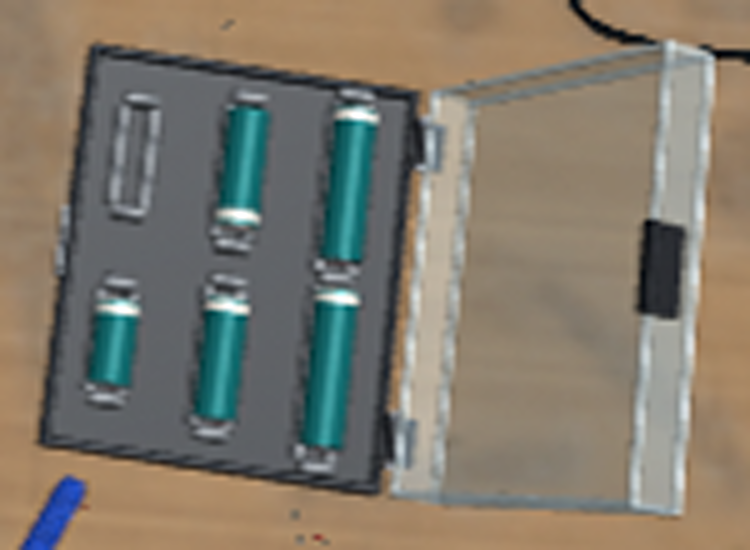

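View pics/s10.png

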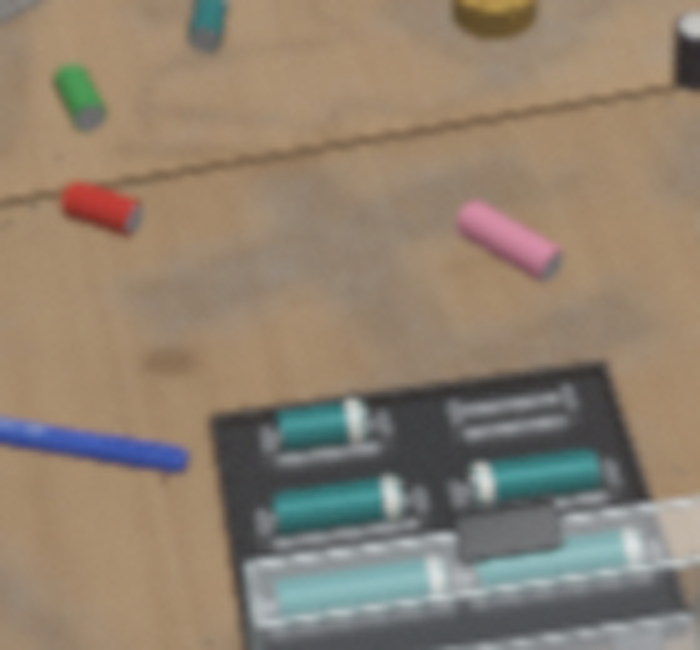

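Request:
arm_command:
  rows:
    - [120,[0,1,-15],[0,0,0]]
    - [120,[0,0,-25],[0,0,0]]
    - [120,[0,0,-25],[0,0,0]]
    - [120,[0,0,-20],[0,0,0]]
    - [120,[0,0,-14],[0,0,0]]
    - [120,[0,0,-9],[0,0,0]]
    - [120,[0,0,-6],[0,0,0]]
    - [120,[0,0,-4],[0,0,0]]
    - [120,[0,0,-1.5],[0,0,0]]
    - [120,[0,0,0],[0,0,0]]
    - [120,[0,0,0],[0,0,0]]

```text
time: 20.77
tool_pos: [0.4513, 0.3964, 0.0057]
tcp_rot: [-3.11, 0.434, -0.002]
contact_force: [1.4, -0.0, -0.3]
gripper_width: 0.0454
```

```bash
python3 - <<'E'
from h import *
crop("side",170,110,300,230,5,"s11")
s=robot.sense();print(s["tool_pos"],s["contact_force"])
E
```

```text
[0.45135681 0.39640839 0.00581748] [0.65899477 0.38986034 0.67471494]
```

View pics/s11.png

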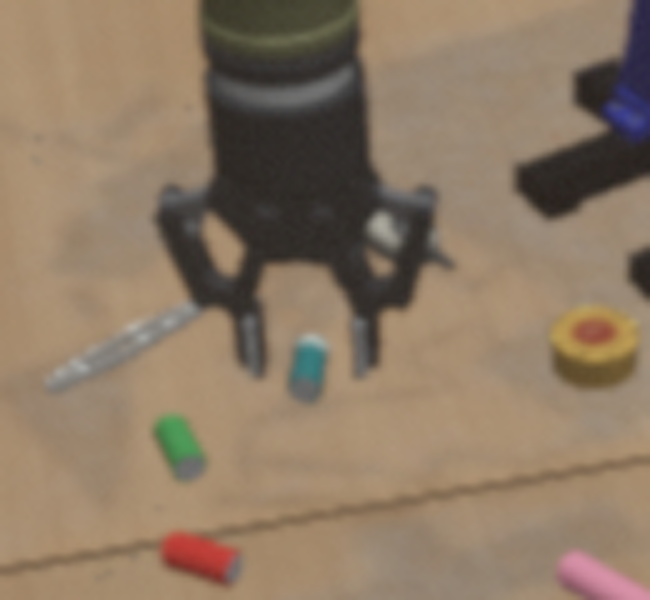

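Request:
arm_command:
  rows:
    - [120,[-0.9,-1.1,-1.3],[0,0,0]]
    - [150,[0,0,0],[0,0,0]]
    - [180,[0,0,0],[0,0,0]]
    - [200,[0,0,0],[0,0,0]]
    - [220,[0,0,0],[0,0,0]]
    - [240,[0,0,0],[0,0,0]]
    - [240,[0,0,0],[0,0,0]]
    - [240,[0,0,0],[0,0,0]]
    - [240,[0,0,0],[0,0,0]]
    - [240,[0,0,4],[0,0,0]]
    - [240,[0,0,10],[0,0,0]]
    - [240,[0,0,16],[0,0,0]]
    - [240,[0,0,20],[0,0,0]]
    - [240,[0,0,20],[0,0,0]]
    - [240,[0,0,20],[0,0,0]]
    - [240,[0,0,0],[0,0,0]]

```text
time: 22.15
tool_pos: [0.4525, 0.3968, 0.0993]
tcp_rot: [-3.105, 0.433, -0.011]
contact_force: [-0.3, 0.4, 0.3]
gripper_width: 0.0165
```

Request:
arm_command:
  rows:
    - [240,[5,-18,0],[0,0,-5]]
    - [240,[5,-22,0],[0,0,-5]]
    - [240,[5,-22,0],[0,0,-5]]
    - [240,[5,-22,0],[0,0,-5]]
    - [240,[5,-22,0],[0,0,-5]]
    - [240,[5,-22,0],[0,0,-5]]
    - [240,[5,-22,0],[0,0,-6]]
    - [240,[5,-22,0],[0,0,-6]]
    - [240,[5,-22,0],[0,0,-6]]
    - [240,[5,-22,0],[0,0,-6]]
    - [240,[5,-22,0],[0,0,-6]]
    - [240,[5,-22,0],[0,0,-6]]
    - [240,[5,-22,0],[0,0,-6]]
    - [240,[5,-22,0],[0,0,-5.9]]
    - [240,[0,-4,0],[0,0,0]]
    - [240,[0,0,0],[0,0,0]]
    - [240,[0,0,0],[0,0,0]]
    - [240,[0,0,0],[0,0,0]]

```text
time: 23.65
tool_pos: [0.5194, 0.0875, 0.0931]
tcp_rot: [2.148, -2.292, -0.001]
contact_force: [-0.8, 0.4, -0.1]
gripper_width: 0.0166
```

```bash
python3 - <<'E'
from h import *
crop("side",220,160,360,290,5,"s12")
s=robot.sense();print(s["tool_pos"],s["tcp_rot"],np.degrees(2*np.arctan2(s["tcp_rot"][1],s["tcp_rot"][0])),(proj("side",s["tool_pos"])-[220,160])*5)
E
```

```text
[0.51943382 0.08766092 0.09321031] [ 2.14861368e+00 -2.29165786e+00 -8.32311466e-04] -93.69031225284469 [[355.10238132 375.85228485]]
```

View pics/s12.png

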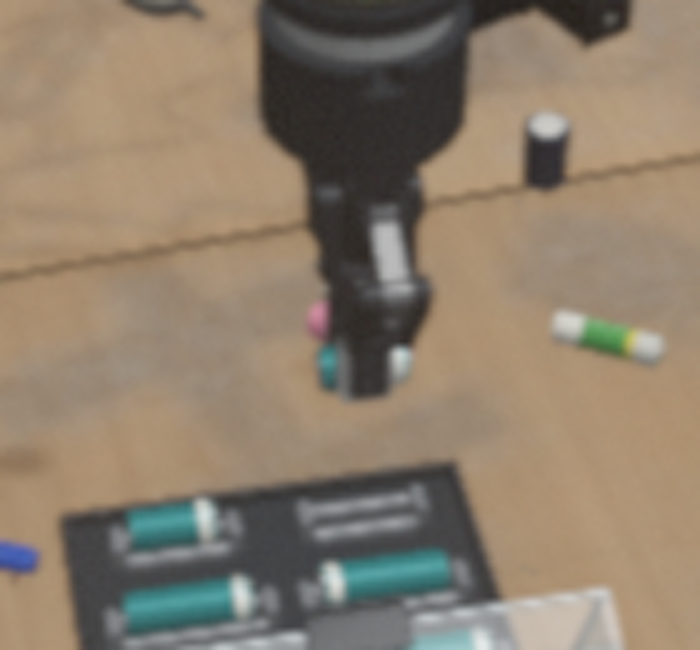

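```bash
python3 -c "
from h import *
fitcell([.51943,.08766,.09321],.035,(318,369),(412,358),[220,160])"
```

```text
along,height mm [3.1 7.1] tilt deg -0.6 [ 0.65  0.01 -0.66 -0.03]
```

Request:
arm_command:
  rows:
    - [240,[-1,-0.5,-8],[0,0,-0.2]]
    - [240,[0,0,-14],[0,0,0]]
    - [240,[0,0,-16],[0,0,0]]
    - [240,[0,0,-13],[0,0,0]]
    - [240,[0,0,-9],[0,0,0]]
    - [240,[0,0,-6],[0,0,0]]
    - [240,[0,0,-4],[0,0,0]]
    - [240,[0,0,-2],[0,0,0]]
    - [240,[0,0,-1],[0,0,0]]
    - [240,[0,0,0],[0,0,0]]
    - [240,[0,0,0],[0,0,0]]

```text
time: 24.62
tool_pos: [0.5193, 0.0863, 0.0211]
tcp_rot: [-2.142, 2.297, -0.001]
contact_force: [-0.6, 0.2, -0.5]
gripper_width: 0.0166
```

Request:
arm_command:
  rows:
    - [240,[0,0,-0.8],[0,0,0]]
    - [240,[0,0,-0.8],[0,0,0]]
    - [240,[0,0,0],[0,0,0]]
    - [240,[0,0,0],[0,0,0]]

```text
time: 24.95
tool_pos: [0.5188, 0.0863, 0.0189]
tcp_rot: [-2.143, 2.298, 0.0]
contact_force: [0.7, -0.4, -1.1]
gripper_width: 0.0169
```

Request:
arm_command:
  rows:
    - [240,[0,0.5,-0.7],[0,0,0]]
    - [240,[0,0,-0.7],[0,0,0]]
    - [240,[0,0,0],[0,0,0]]
    - [240,[0,0,0],[0,0,0]]

```text
time: 25.28
tool_pos: [0.5187, 0.0868, 0.0173]
tcp_rot: [2.142, -2.297, -0.0]
contact_force: [0.5, -0.6, 0.7]
gripper_width: 0.0166
```

```bash
python3 - <<'E'
from h import *
crop("side",250,210,350,300,7,"s13")
s=robot.sense();print(s["tool_pos"],s["contact_force"])
E
```

```text
[0.51873166 0.08678657 0.01737307] [0.01379519 0.74388902 0.14599395]
```

View pics/s13.png

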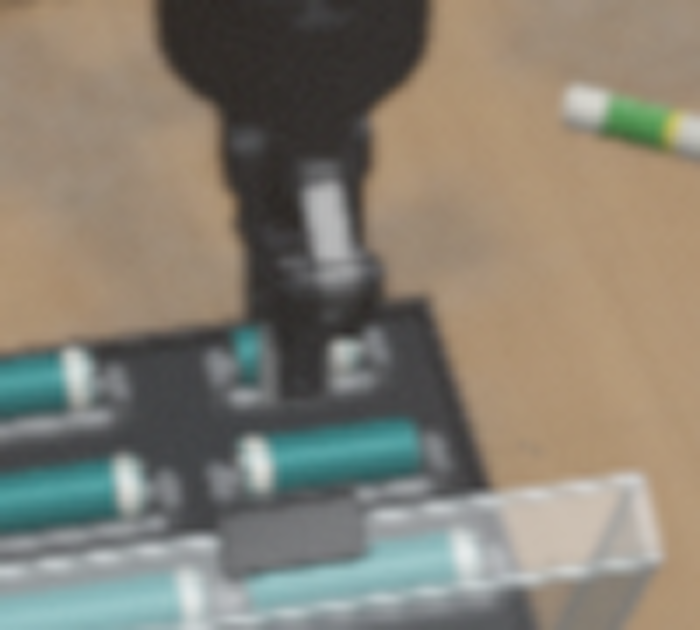

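Request:
arm_command:
  rows:
    - [240,[0,0,-0.7],[0,0,0]]
    - [240,[0,0,0],[0,0,0]]
    - [240,[0,0,0],[0,0,0]]

```text
time: 25.58
tool_pos: [0.5189, 0.0869, 0.0171]
tcp_rot: [-2.143, 2.298, 0.0]
contact_force: [-1.4, -0.5, 3.5]
gripper_width: 0.0166
```

Request:
arm_command:
  rows:
    - [206,[0,0,0.4],[0,0,0]]
    - [200,[0,0,0],[0,0,0]]
    - [195,[0,0,0],[0,0,0]]
    - [190,[0,0,0],[0,0,0]]
    - [184,[0,0,0],[0,0,0]]
    - [176,[0,0,0],[0,0,0]]
    - [170,[0,0,0],[0,0,0]]
    - [170,[0,0,0],[0,0,0]]
    - [170,[0,0,0],[0,0,0]]
    - [170,[0,0,4],[0,0,0]]
    - [170,[0,0,8],[0,0,0]]
    - [170,[0,0,15],[0,0,0]]
    - [170,[0,0,25],[0,0,0]]
    - [170,[0,0,30],[0,0,0]]
    - [170,[0,0,30],[0,0,0]]
    - [170,[0,0,30],[0,0,0]]
    - [170,[0,0,30],[0,0,0]]
    - [170,[0,0,30],[0,0,0]]
    - [170,[0,0,20],[0,0,0]]
    - [170,[0,0,0],[0,0,0]]

```text
time: 27.25
tool_pos: [0.5215, 0.087, 0.2464]
tcp_rot: [-2.137, 2.291, -0.011]
contact_force: [1.3, -0.7, 0.9]
gripper_width: 0.0283
```

Request:
arm_command:
  rows:
    - [220,[-5,-20,0],[0,0,0]]
    - [240,[-5,-30,0],[0,0,0]]
    - [255,[-5,-30,0],[0,0,0]]
    - [255,[-5,-30,0],[0,0,0]]
    - [255,[-5,-30,0],[0,0,0]]
    - [255,[-5,-30,0],[0,0,0]]
    - [255,[-5,-30,0],[0,0,0]]
    - [255,[-5,-30,0],[0,0,0]]
    - [255,[-5,-30,0],[0,0,0]]
    - [255,[-5,-30,0],[0,0,0]]
    - [255,[0,-20,0],[0,0,0]]
    - [255,[0,0,0],[0,0,0]]
    - [255,[0,0,0],[0,0,0]]

```text
time: 28.33
tool_pos: [0.4682, -0.2236, 0.2384]
tcp_rot: [2.14, -2.3, -0.003]
contact_force: [-0.1, 0.4, 0.1]
gripper_width: -0.0004
```

```bash
python3 - <<'E'
from h import *
crop("top",315,190,465,300,5,"t14"); crop("side",190,180,370,340,4.2,"s14")
s=robot.sense();print(s["tool_pos"],s["tcp_rot"],s["gripper_width"])
E
```

```text
[ 0.46858363 -0.22242182  0.23861049] [ 2.14301492e+00 -2.29717953e+00 -1.95508082e-03] 5.878896758679007e-06
```

View pics/t14.png

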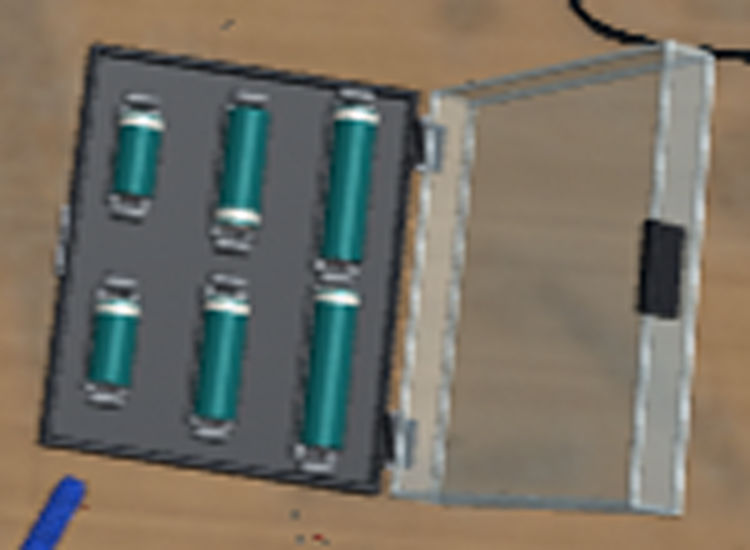

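View pics/s14.png

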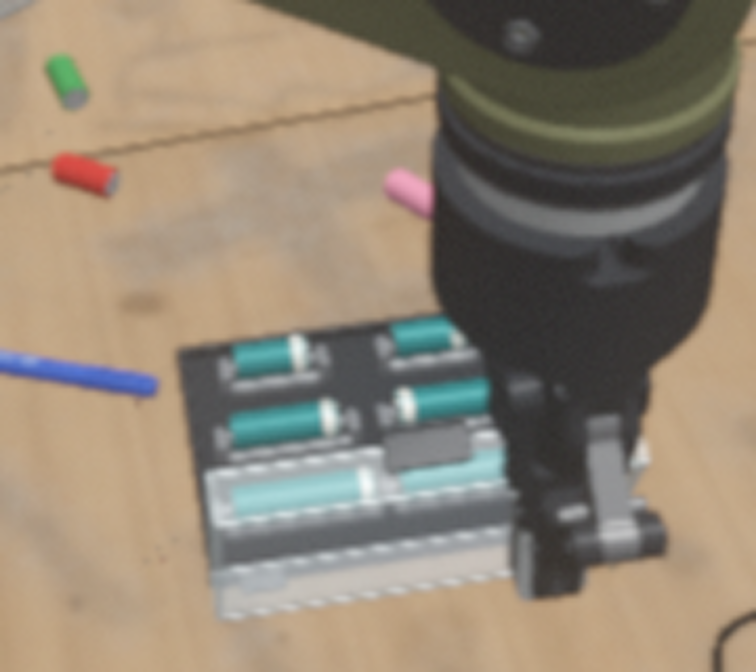

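Request:
arm_command:
  rows:
    - [255,[0,8,-20],[0,0,0]]
    - [255,[0,12,-24],[0,0,0]]
    - [255,[0,12,-24],[0,0,0]]
    - [255,[0,12,-24],[0,0,0]]
    - [255,[0,14,-22],[0,0,0]]
    - [255,[0,14,-10],[0,0,0]]
    - [255,[0,8,0],[0,0,0]]
    - [255,[0,8,0],[0,0,0]]
    - [255,[0,8,0],[0,0,0]]
    - [255,[0,8,0],[0,0,0]]
    - [255,[0,8,0],[0,0,0]]
    - [255,[0,8,0],[0,0,0]]
    - [255,[0,8,0],[0,0,0]]
    - [255,[0,0,0],[0,0,0]]

```text
time: 29.6
tool_pos: [0.469, -0.0941, 0.1155]
tcp_rot: [-2.143, 2.296, -0.0]
contact_force: [0.2, -0.2, -0.3]
gripper_width: -0.0001
```

```bash
python3 - <<'E'
from h import *
crop("side",190,150,370,320,4,"s15")
s=robot.sense();print(s["tool_pos"],s["contact_force"])
E
```

```text
[ 0.46877328 -0.09448461  0.11523485] [-0.7323313   0.08617039 -0.63578869]
```

View pics/s15.png

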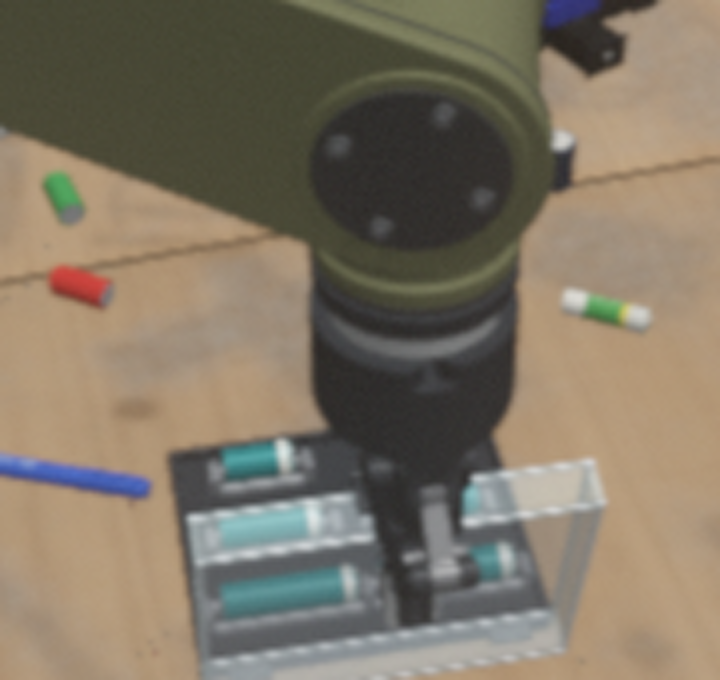

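Request:
arm_command:
  rows:
    - [255,[0,8,0],[0,0,0]]
    - [255,[0,8,0],[0,0,0]]
    - [255,[0,8,0],[0,0,0]]
    - [255,[0,8,0],[0,0,0]]
    - [255,[0,8,0],[0,0,0]]
    - [255,[0,8,0],[0,0,0]]
    - [255,[0,8,0],[0,0,0]]
    - [255,[0,8,0],[0,0,0]]
    - [255,[0,8,0],[0,0,0]]
    - [255,[0,8,0],[0,0,0]]
    - [255,[0,8,0],[0,0,0]]
    - [255,[0,8,0],[0,0,0]]
    - [255,[0,8,0],[0,0,0]]
    - [255,[0,8,0],[0,0,0]]

```text
time: 30.82
tool_pos: [0.4685, 0.0176, 0.1148]
tcp_rot: [2.142, -2.297, -0.001]
contact_force: [0.3, -0.9, 0.7]
gripper_width: -0.0002
```

```bash
python3 - <<'E'
from h import *
crop("side",190,150,370,320,4,"s16")
s=robot.sense();print(s["tool_pos"],s["contact_force"])
E
```

```text
[0.46848932 0.01865836 0.11485967] [0.21638988 0.73414469 0.59143181]
```

View pics/s16.png

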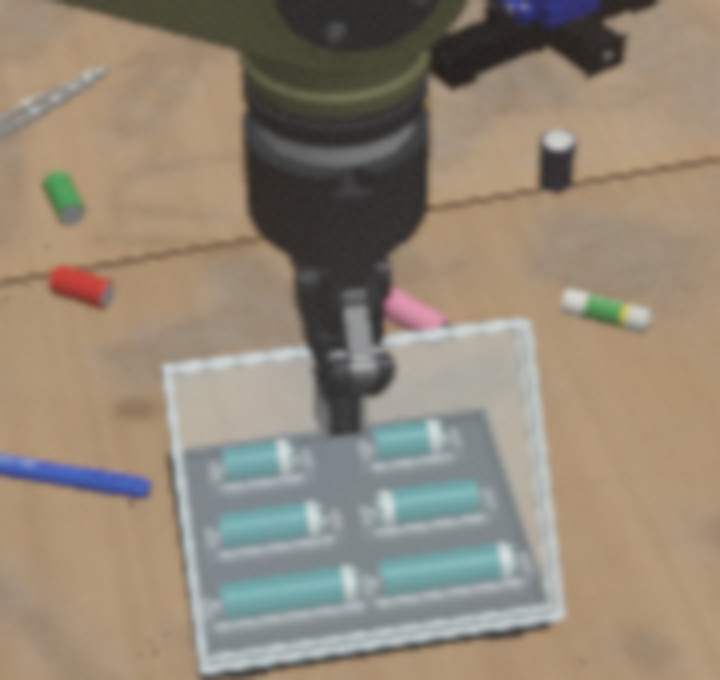

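Request:
arm_command:
  rows:
    - [255,[0,5,-4.5],[0,0,0]]
    - [255,[0,5,-4.7],[0,0,0]]
    - [255,[0,5,-4.7],[0,0,0]]
    - [255,[0,6,-4.7],[0,0,0]]
    - [255,[0,5.5,-7],[0,0,0]]
    - [255,[0,5,-7],[0,0,0]]
    - [255,[0,5,-7],[0,0,0]]
    - [255,[0,5,-6.5],[0,0,0]]
    - [255,[0,2.5,-5],[0,0,0]]
    - [255,[0,2.5,-5],[0,0,0]]
    - [255,[0,2,-5.5],[0,0,0]]
    - [255,[0,1,-4],[0,0,0]]
    - [255,[0,1,-4],[0,0,0]]
    - [255,[0,1,-4],[0,0,0]]
    - [255,[0,0,-2],[0,0,0]]
    - [255,[0,0,0],[0,0,0]]
    - [255,[0,0,0],[0,0,0]]

```text
time: 32.28
tool_pos: [0.4687, 0.0681, 0.0394]
tcp_rot: [2.142, -2.297, -0.0]
contact_force: [0.3, 0.2, 0.4]
gripper_width: 0.0001
```

```bash
python3 - <<'E'
from h import *
crop("side",190,150,370,320,4,"s17")
s=robot.sense();print(s["tool_pos"],s["contact_force"])
E
```

```text
[0.46887084 0.06816029 0.03963276] [-0.71881539 -0.15979364  0.0138788 ]
```

View pics/s17.png

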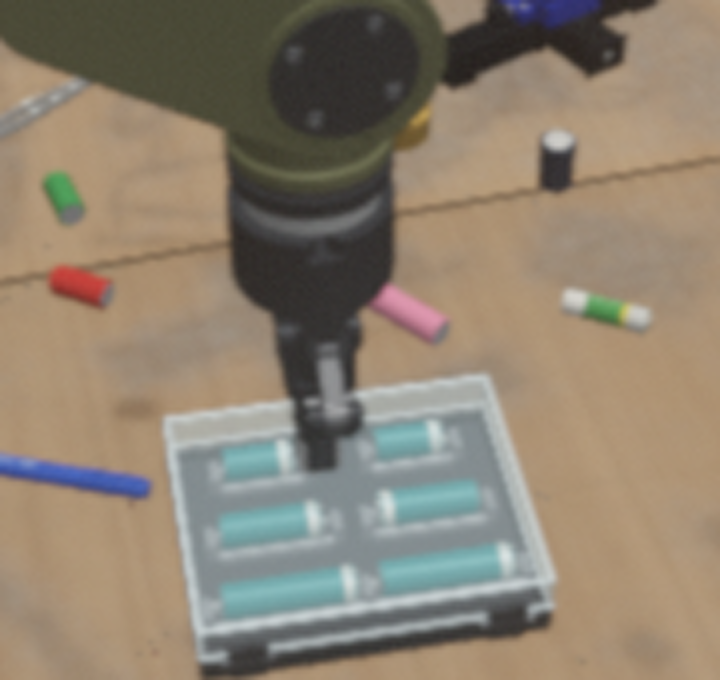

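Request:
arm_command:
  rows:
    - [255,[0,0,-1],[0,0,0]]
    - [255,[0,0,-1],[0,0,0]]
    - [255,[0,0,-1],[0,0,0]]
    - [255,[0,0,0],[0,0,0]]
    - [255,[0,0,0],[0,0,0]]

```text
time: 32.75
tool_pos: [0.4691, 0.0683, 0.037]
tcp_rot: [-2.142, 2.297, -0.0]
contact_force: [-1.0, 0.3, 3.9]
gripper_width: 0.0002
```

Request:
arm_command:
  rows:
    - [255,[0,0,-0.6],[0,0,0]]
    - [255,[0,0,-0.6],[0,0,0]]
    - [255,[0,0,0],[0,0,0]]
    - [255,[0,0,0],[0,0,0]]

```text
time: 33.08
tool_pos: [0.4692, 0.0683, 0.0369]
tcp_rot: [2.143, -2.297, -0.0]
contact_force: [-5.7, -0.4, 11.5]
gripper_width: -0.0001
```

Stiff stop at z = 36.9 mm, which matches the shut height of 37 mm. Next I retreat and check.

Request:
arm_command:
  rows:
    - [255,[0,0,2],[0,0,0]]
    - [255,[0,0,6],[0,0,0]]
    - [255,[0,0,15],[0,0,0]]
    - [255,[0,0,25],[0,0,0]]
    - [255,[0,0,30],[0,0,0]]
    - [255,[0,0,30],[0,0,0]]
    - [255,[0,0,30],[0,0,0]]
    - [255,[0,0,30],[0,0,0]]
    - [255,[0,-25,10],[0,0,0]]
    - [255,[0,-35,0],[0,0,0]]
    - [255,[0,-35,0],[0,0,0]]
    - [255,[0,-35,0],[0,0,0]]
    - [255,[0,-35,0],[0,0,0]]
    - [255,[0,-35,0],[0,0,0]]
    - [255,[0,-35,0],[0,0,0]]
    - [255,[0,-35,0],[0,0,0]]
    - [255,[0,-35,0],[0,0,0]]
    - [255,[0,-25,0],[0,0,0]]
    - [255,[0,0,0],[0,0,0]]
    - [255,[0,0,0],[0,0,0]]

```text
time: 34.75
tool_pos: [0.4684, -0.2626, 0.2129]
tcp_rot: [2.14, -2.3, -0.002]
contact_force: [0.4, 0.1, 0.7]
gripper_width: 0.0003
```

```bash
python3 - <<'E'
from h import *
p,d=crop("side",150,150,340,320,4,"s18"); crop("top",150,130,430,310,2.8,"t18")
p,d=robot.grab_frame("top")
o=np.array([.4793,.0438]); a=np.radians(-93.93)
for X in(-60,-25,20,60):
  for Y in(-70,0,70):
    w=np.array([*(o+[np.cos(a)*X/1e3-np.sin(a)*Y/1e3,np.sin(a)*X/1e3+np.cos(a)*Y/1e3]),.037])
    u=proj("top",w)[0].round().astype(int); z=d[u[1],u[0]]
    c=robot.calibration("top");V=c["view"];q=np.linalg.inv(c["intrinsics"])@[u[0],u[1],1]*z
    print(X,Y,(V[:3,:3].T@(q-V[:3,3]))[2].round(4)*1000)
s=robot.sense();print(s["tool_pos"],s["contact_force"],s["time"])
E
```

```text
-60 -70 34.2
-60 0 41.099999999999994
-60 70 37.400000000000006
-25 -70 38.4
-25 0 37.3
-25 70 36.6
20 -70 39.6
20 0 35.8
20 70 40.800000000000004
60 -70 39.5
60 0 40.0
60 70 37.6
[ 0.46871644 -0.26073515  0.21306737] [-0.30753389  0.1219048   0.41396086] 34.9
```

View pics/s18.png

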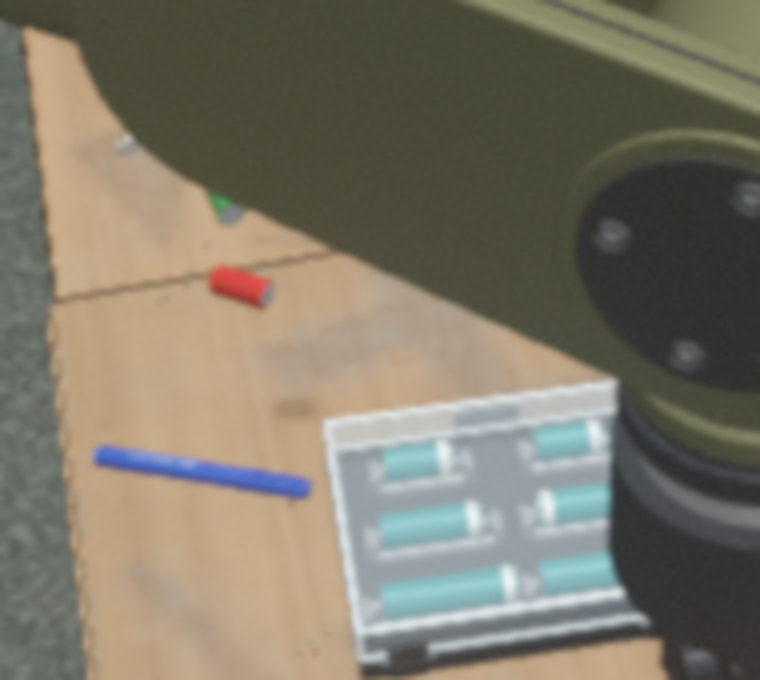

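View pics/t18.png

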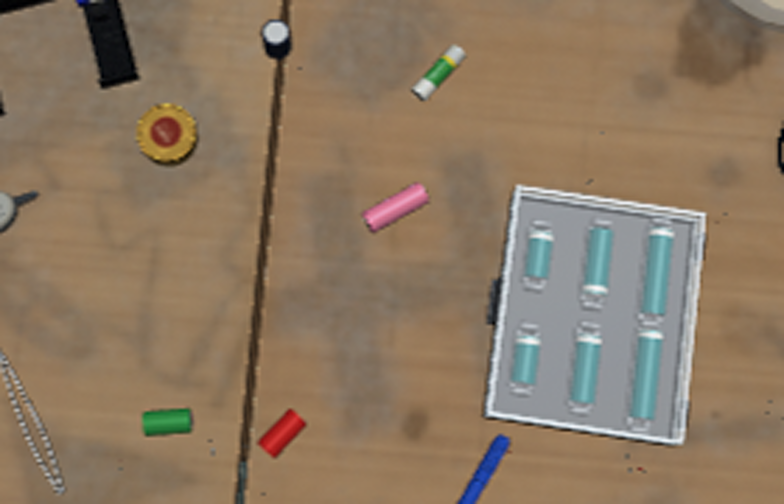

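The lid lies flat at about 37–38 mm, all six cells are in their cradles under it, and the bystanders haven't moved. Handing in.

```bash
python3 -c "
from workcell import robot
print(robot.finish_job())"
```

```text
the job is handed in; nothing more can be done
None
```

All three loose teal cells are in the empty cradles of their own rows, and the clear lid is shut. I handed the job in at about 35 s of the 72 s allowed.

- **Cells:** I placed them in the order long, middle, short. Each was lowered until light contact (about 3–8 N) at bedded height before I let go. Pictures after each placing showed the cell between its end stops, and the stored cells had not moved.
- **Long cradle:** I tilted the gripper 6° there to stay clear of the open lid. The lid did not move.
- **Lid:** I swung it shut with the closed fingertips, ending with a press of about 12 N. The fingertip stopped hard at 36.9 mm, against 37 mm for a shut lid. Depth readings over the lid were 34–41 mm, scattered around that height with no clear tilt.
- **Last view:** All six cells lay in place under the lid. The look-alikes and bystanders in view were where they started, and the robot was touching nothing.
- **Checks that disagreed:** One picture seemed to show the long cell gripped 7 mm off centre; a clearer view put it at about 1 mm. The middle cell showed a sideways force of about 4 N as it touched down, but it was properly bedded after release.

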